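# Shut the cheese ripening safe

## Task

Close up the little ripening safe on the bench: with the fingertips, push the pulled-out board with its two cheeses all the way home, and only then push both door leaves fully shut. Do the pushing with the fingers alone, not the hand or arm; do not touch, lift or topple the cheeses, and leave everything else where it stands.

Things in the scene. Friction and masses are not known exactly. Their poses are not given: they have to be found in the camera images.
- safe: Low wooden ripening safe on the bench: a box 284 wide (its y), 220 deep (its x) and 105 high, wire-mesh top, open front, fixed to the bench. Origin at bench height in the middle of its front edge; x points from the front into the safe (away from the robot), y to its left, z up. Side walls 12 thick, reaching 8 farther forward than the front edge.
- board (a joint): How far the pull-out board stands out of the safe, in m: 0 = fully home, larger = farther out towards the robot (slides along the safe's -x, at most 0.16). Stiff runners, about 2.5 N; stays where it is left.
- board_front (a point): Middle of the top edge of the outer face of the board's upright front rail (plain wood, no handle; rail 244 wide, 12 thick, from 14 to 85 above the bench). When the board is home this face stands 6 in front of the safe's front edge (proud of the frame above it). The board behind it is 200 long with its upper side 26 above the bench.
- leaf_left (a joint): Opening angle of the left door leaf (on the safe's +y side) in rad: 0 = shut flat across the safe's front, 1.57 = pointing straight out of the front (safe's -x), more = swung outward past that; at most 2.2. Opens clockwise seen from above. Light friction (about 0.5 N at the free edge), no spring or latch; stays where it is left.
- leaf_left_hinge (a point): Hinge line of the left leaf at the leaf's top, 103 above the bench, at x -16, y +140 of the safe.
- leaf_left_edge (a point): Middle of the top of the free edge of the left leaf, 138 from its hinge line. The leaf is a dark wooden frame 14 thick (its mid-plane passes through hinge line and this point) filled with wire mesh, from 6 to 103 above the bench; its free-edge bar is 20 wide.
- leaf_right (a joint): Opening angle of the right door leaf (on the safe's -y side), rad: as the left one, mirrored (opens anticlockwise seen from above).
- leaf_right_hinge (a point): Hinge line of the right leaf at the leaf's top, 103 above the bench, at x -16, y -140 of the safe.
- leaf_right_edge (a point): Middle of the top of the free edge of the right leaf, 138 from its hinge line; made as the left leaf.
- cheese_left: Small loose cheese wheel, 84 across, 48 high, 0.3 kg, standing on the board, left half, 10 or more behind the front rail. Origin at the middle of its underside, z up.
- cheese_right: The same, on the right half of the board.
- basket_upturned: Empty wicker mould, upside down on the back half of the safe's mesh top; 105 across, 62 high. Origin: middle of its underside. To be left alone.
- brush: Brush lying on the bench between robot and safe, 170 long, under 40 high. To be left alone.
- cheese_waiting: Cheese wheel standing on the bench to the left of the safe, 96 across, 55 high. Origin: middle of its underside. To be left alone.
- basket_full: Wicker mould with a cheese in it, on the bench to the right of the safe, 105 across, 72 high. Origin: middle of its underside. To be left alone.
- salt_jar: White jar, 64 across, 95 high, on the bench farther to the left. Origin: middle of its underside. To be left alone.
- press_disc: Wooden pressing disc with a knob, 90 across, 43 high, on the bench farther to the right. Origin: middle of its underside. To be left alone.
Not all that is in view belongs to the job. What is shaped like the cheese_right but red or yellow is not meant.

How it is judged:
By the outcome, as a careful person would: the job done as asked, in the order asked, and still so for the second after the job is handed in, with the robot touching nothing.
It also fails if it takes over 66 s, if anything falls off the work surface, if the arm or the gripper's body presses on something with over 40 N, if the wrist force passes 120 N, or if a joint passes its speed limit or range.

## Robot

A 6-joint arm with a two-finger parallel gripper is mounted at the origin on the work surface. World frame = base frame: x ahead of the robot, y to its left, z up, the work surface at z = 0. Lengths are in m, angles in rad, forces in N, time in s.
With the tool pointing down it reaches from about 0.35 to 0.775 m from the base axis. Payload 7.3 kg.
Tool frame: the origin (TCP) lies midway between the tips of the shut fingers; the grasp point (between the pads) lies 19 mm behind it; z points along the fingers, y is the direction in which the jaws open and shut (so a half turn about z gives the same grasp; the last joint's range is limited). The gripper opens to 92 mm and grips with 3 to 60 N. Pads are 19 mm wide; open, the fingers measure 130 mm over their backs; the gripper's body (75 mm by 190 mm) begins 47 mm behind the grasp point.
Start: joints at [-1.465, 0.342, 1.524, -0, 1.275, -0.146], TCP at [0.131, -0.508, 0.227] pointing down, gripper open.
Joint ranges: [-2.53, 2.53], [-0.77, 2.02], [0.04, 2.7], [-1, 4.14], [0.28, 2.66], [-3.11, 3.11]. Speed limits (rad/s): [2.57, 2.57, 3.14, 3.14, 3.14, 3.14].

## Interface

Orientations are given as [roll, pitch, yaw] about the fixed x, y, z axes, in that order (R = Rz(yaw) Ry(pitch) Rx(roll)).
In Python, from cell import status, eyes, job gives the robot as it stands.
- The arm moves only by the tool jog_arm, never from a script. Its argument "series" is a list of rows, each a list of 3 entries, a list of its own where there are three numbers: the gripper command: -1 is shut, 1 is fully open, values between are in proportion, then the shift along the tool's x, y, z in m, then the turn, a rotation vector about the tool's x, y, z in rad. In form: [[grip, [x, y, z], [ax, ay, az]], ...]. A call has 1 to 12 rows; each row is the pose to reach, as a shift and turn from the pose commanded when the call began, along the tool's axes at that moment; what a row does not reach only later rows make up. A row lasts 1/12 s, in which the tool goes at most 41.7 mm and 7.16 degrees, less where a joint would pass 70% of its speed; a pose out of reach is approached as far as the arm can. A call with a gripper value outside its range is refused whole. The fingers move at their own pace and stop on an object; "squeeze" is the grip in N (left out, the last holds). Time passes only in rows, so rows that repeat a pose let the fingers close. It gives the time, the measured TCP pose, the force and the opening at its end, in the units of the state.
- status.observe(): the state, without advancing time (a new reading comes with each control period).
- eyes.read_camera(name): name is "side" or "top"; returns a dict with "img" (420x560x3 uint8, red, green, blue), "range_z" (420x560 float32, m along the optical axis (not along the pixel's ray), 0 where there is no reading), "camera_matrix" (3x3 intrinsics, pixels), "T" (4x4, takes a point from camera to world coordinates). Camera axes: x right, y down, z forward; pixel columns grow to the right and rows downward; lengths in m; the calibration is good to about 2 mm. A picture is of the moment at which its call begins.
- job.hand_in(): hands the job in, once; it reports no verdict.
The state is a dict: "time": time; "qpos": joint angles; "qvel": joint speeds; "joint_efforts": joint torques, N m; "tool_pos": TCP position; "tool_rot": TCP orientation; "contact_force": force on the tool from outside, world axes, zero at the start; "torque": the same for the moment, N m; "opening": finger opening in m.
Only numpy, scipy, OpenCV 4.12 (cv2) and the standard library are available. Lean on these libraries where they do the work, as an engineer would, in place of code of your own. Each camera call takes 0.05 s, during which the arm holds its last target.

## Working session

There is one attempt and no reset: what is moved stays moved. The work goes in short steps, Python scripts to look and compute and a tool call to move; the robot and the scene stay as the last step left them, time stands still between calls to the robot, and variables do not carry over. Pictures are saved under pics/ and viewed, and the job is handed in when it is done.

Besides the shell and the picture viewer there is one more tool, called after "Call:" as name(argument=value, ...), one argument or row to a line, values as JSON. jog_arm: Moves the arm, as the interface text tells. Its arguments: {"type":"object","properties":{"series":{"type":"array","items":{"type":"array"}},"squeeze":{"type":"number"}},"required":["series"]}

```bash
mkdir -p pics; ls; python3 - <<'E'
from cell import status, eyes
import cv2,numpy as np
s=status.observe();print(s)
for n in("side","top"):
    r=eyes.read_camera(n);np.savez(f"pics/{n}0.npz",**r)
    cv2.imwrite(f"pics/{n}0.png",r["img"][:,:,::-1]);print(n,r["camera_matrix"],r["T"])
E
```

```text
pics
{'time': 0.0, 'qpos': array([-1.46498871e+00,  3.42725534e-01,  1.52501613e+00, -1.50681732e-05,
        1.27539310e+00, -1.46013097e-01]), 'qvel': array([-1.34862048e-03,  7.73576551e-05, -1.33916379e-04, -1.09097553e-03,
        4.36696421e-05,  5.18818798e-05]), 'joint_efforts': array([-1.29796455e-03, -4.31247103e+01, -2.44223410e+01,  7.15252245e-02,
        5.58954547e-02, -1.22830161e-04]), 'tool_pos': array([ 0.13078009, -0.50803088,  0.22604381]), 'tool_rot': array([-3.14006485e+00, -2.10114507e-04,  2.51824954e-01]), 'contact_force': array([-0.11681665,  0.03807394, -0.42582263]), 'torque': array([ 0.0619466 , -0.03027517,  0.00824976]), 'opening': 0.09142631493004678}
side [[419.81810392   0.         280.8974251 ]
 [  0.         419.81810392 210.21949825]
 [  0.           0.           1.        ]] [[ 0.96575144 -0.14962817  0.21198013  0.37731132]
 [-0.25938337 -0.53574946  0.80355011 -0.76494928]
 [-0.0066655  -0.8310138  -0.55621187  0.61113986]
 [ 0.          0.          0.          1.        ]]
top [[516.21175462   0.         280.62115226]
 [  0.         516.21175462 211.08990183]
 [  0.           0.           1.        ]] [[ 0.0140132  -0.99803471  0.06107664  0.50607851]
 [-0.99985304 -0.01458963 -0.00900216  0.00651039]
 [ 0.00987556 -0.06094152 -0.99809248  1.36686327]
 [ 0.          0.          0.          1.        ]]
```

View pics/side0.png

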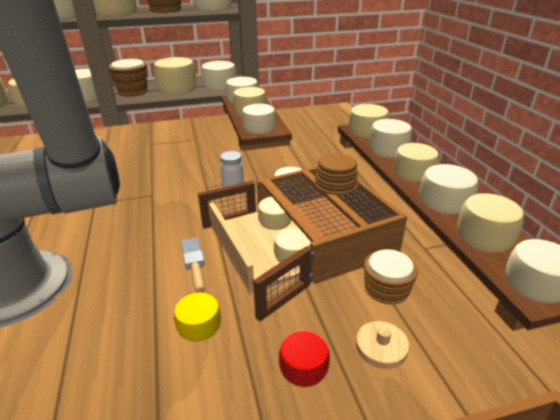

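View pics/top0.png

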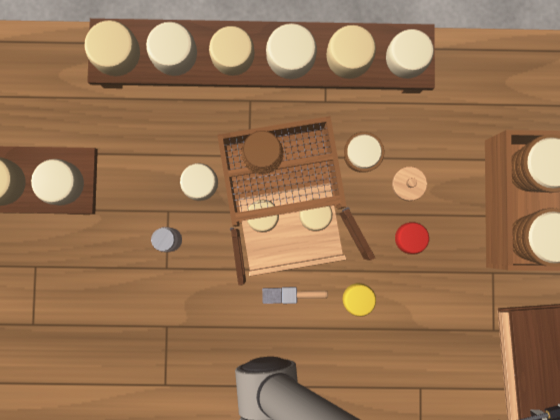

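The top view shows the safe at about (280,170) and the board out to about (297,265). The left leaf top runs about (236,225)-(241,282), the right one (341,208)-(370,257). The brush is at (295,296), and the yellow (359,300) and red (412,238) discs are decoys.

```bash
python3 - <<'E'
import cv2,numpy as np
im=cv2.imread("pics/top0.png")
c=im[110:310,210:390];cv2.imwrite("pics/c1.png",cv2.resize(c,None,fx=3,fy=3,interpolation=cv2.INTER_CUBIC)[:600])
r=np.load("pics/top0.npz");K=r["camera_matrix"];T=r["T"];d=r["range_z"]
v,u=np.mgrid[:420,:560];P=np.stack([(u-K[0,2])/K[0,0]*d,(v-K[1,2])/K[1,1]*d,d],-1)@T[:3,:3].T+T[:3,3]
np.save("pics/P.npy",P)
z=P[...,2];vis=np.clip(z/0.2*255,0,255).astype(np.uint8)[110:310,210:390]
cv2.imwrite("pics/c2.png",cv2.resize(cv2.applyColorMap(vis,cv2.COLORMAP_JET),None,fx=3,fy=3,interpolation=cv2.INTER_NEAREST))
E
```

```text
(no output)
```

View pics/c1.png

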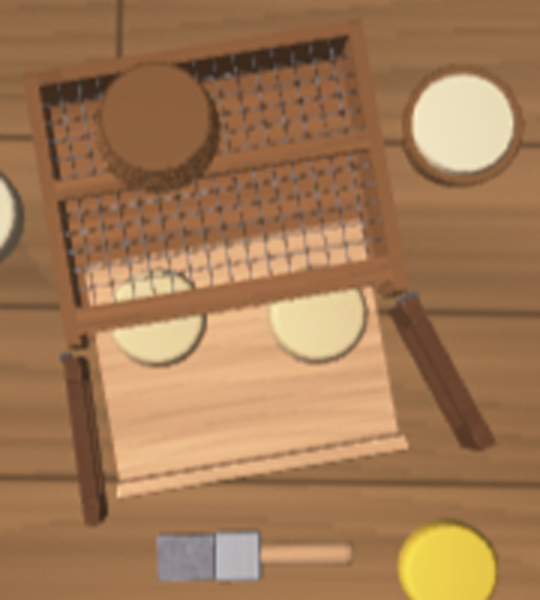

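View pics/c2.png

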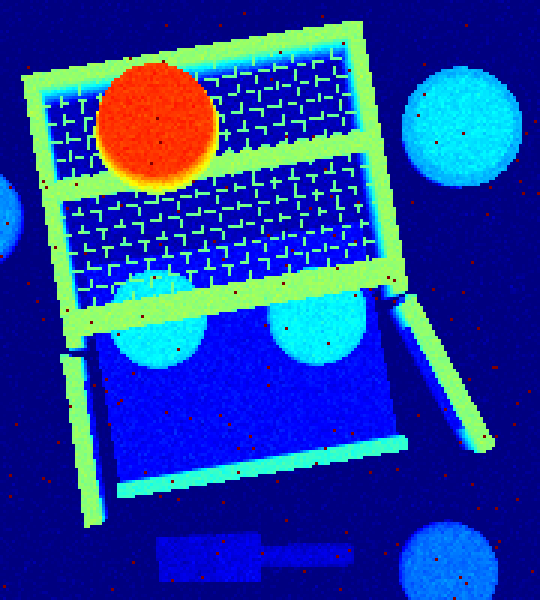

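The crop shows the board rail (z about 0.085) at crop pixel (262,467). The left leaf is nearly parallel to the safe's sides, and the right leaf is swung outward. Next I'll fit the geometry from height masks.

```bash
cat > h.py <<'E'
import cv2,numpy as np
def cloud(r):
    K=r["camera_matrix"];T=r["T"];d=r["range_z"]
    v,u=np.mgrid[:420,:560];P=np.stack([(u-K[0,2])/K[0,0]*d,(v-K[1,2])/K[1,1]*d,d],-1)@T[:3,:3].T+T[:3,3]
    P[d==0]=9;return P
def blobs(P,lo,hi,mn=40):
    m=((P[...,2]>lo)&(P[...,2]<hi)).astype(np.uint8);m[:110]=0;m[320:]=0;m[:,:140]=0;m[:,440:]=0
    n,l,st,c=cv2.connectedComponentsWithStats(m,connectivity=4)
    for i in range(1,n):
        if st[i,4]<mn: continue
        q=P[l==i]
        (cx,cy),(w,h),a=cv2.minAreaRect((q[:,:2]*1000).astype(np.float32))
        b=cv2.boxPoints(((cx,cy),(w,h),a))
        print("n",st[i,4],"px",c[i].round(),"z",np.median(q[:,2]).round(4),"c",round(cx,1),round(cy,1),"wh",round(w,1),round(h,1),"a",round(a,1),b.round(0).tolist())
E
python3 - <<'E'
from h import *
P=cloud(np.load("pics/top0.npz"))
print("leaves/safe");blobs(P,.094,.112)
print("rail");blobs(P,.076,.092)
print("cheese");blobs(P,.064,.0755)
print("brush etc");blobs(P,.012,.06)
E
```

```text
leaves/safe
n 3122 px [283. 173.] z 0.1042 c 684.3 -4.8 wh 228.8 284.8 a 10.4 [[546.0, 115.0], [597.0, -166.0], [823.0, -124.0], [771.0, 156.0]]
n 349 px [359. 234.] z 0.1026 c 528.8 -197.6 wh 137.8 15.0 a 29.1 [[465.0, -225.0], [472.0, -238.0], [593.0, -171.0], [585.0, -158.0]]
n 342 px [237. 257.] z 0.1024 c 472.0 100.5 wh 139.6 15.6 a 9.4 [[402.0, 97.0], [404.0, 81.0], [542.0, 104.0], [540.0, 120.0]]
n 54 px [164. 232.] z 0.0963 c 528.4 277.9 wh 14.8 34.1 a 1.3 [[521.0, 295.0], [521.0, 261.0], [536.0, 261.0], [535.0, 295.0]]
n 126 px [161. 243.] z 0.0959 c 502.9 287.8 wh 47.0 36.4 a 69.5 [[478.0, 272.0], [512.0, 259.0], [528.0, 303.0], [494.0, 316.0]]
rail
n 486 px [297. 265.] z 0.0845 c 450.9 -47.8 wh 12.2 242.8 a 10.5 [[423.0, 70.0], [467.0, -168.0], [479.0, -166.0], [435.0, 73.0]]
cheese
n 850 px [364. 151.] z 0.07 c 742.3 -215.5 wh 84.6 86.9 a 55.9 [[683.0, -226.0], [755.0, -275.0], [802.0, -205.0], [730.0, -156.0]]
n 97 px [257. 205.] z 0.0719 c 600.4 57.2 wh 21.4 48.9 a 10.1 [[586.0, 79.0], [594.0, 31.0], [615.0, 35.0], [607.0, 83.0]]
n 467 px [316. 218.] z 0.0724 c 565.8 -9
[... 1603 characters left out ...]
, [471.0, -232.0], [590.0, -165.0], [585.0, -157.0]]
n 868 px [412. 238.] z 0.0472 c 522.5 -345.1 wh 81.3 81.4 a 62.0 [[467.0, -362.0], [539.0, -400.0], [578.0, -328.0], [506.0, -290.0]]
n 78 px [177. 240.] z 0.0339 c 508.5 262.4 wh 18.1 57.1 a 86.6 [[479.0, 255.0], [536.0, 252.0], [538.0, 270.0], [481.0, 273.0]]
n 91 px [241. 256.] z 0.0261 c 470.4 95.2 wh 134.4 4.5 a 8.5 [[404.0, 88.0], [404.0, 83.0], [537.0, 103.0], [536.0, 107.0]]
n 870 px [359. 300.] z 0.0472 c 363.8 -209.2 wh 80.4 82.5 a 28.9 [[309.0, -193.0], [349.0, -265.0], [419.0, -226.0], [379.0, -154.0]]
n 732 px [289. 295.] z 0.018 c 371.1 -45.1 wh 41.0 169.4 a 2.4 [[347.0, 39.0], [354.0, -131.0], [395.0, -129.0], [388.0, 40.0]]
```

```bash
cat >> h.py <<'E'
from scipy.spatial.transform import Rotation as Ro
PSI=.1815; S0=np.array([.5794,-.024])
RS=np.array([[np.cos(PSI),-np.sin(PSI)],[np.sin(PSI),np.cos(PSI)]])
def w(x,y): return S0+RS@[x,y]
def plan(pts,base=None,yaw=PSI,world=False):
    from cell import status
    s=status.observe();p=s["tool_pos"];R=Ro.from_euler('xyz',s["tool_rot"])
    print("t",s["time"],"p",p.round(4),"rpy",s["tool_rot"].round(4),"F",s["contact_force"].round(2),"safe",(RS.T@(p[:2]-S0)).round(4))
    Rt=Ro.from_euler('xyz',[np.pi,0,yaw])
    print("turn",(R.inv()*Rt).as_rotvec().round(4))
    for x in pts:
        q=np.array(x) if world else np.r_[w(x[0],x[1]),x[2]]
        print(R.inv().apply(q-p).round(4).tolist())
E
python3 - <<'E'
from h import *
print(w(-.19,0),[w(-.016,y) for y in(.14,-.14)])
plan([[.24,-.46,.23],[.35,-.36,.23],[.40,-.2,.22],[*w(-.19,0),.2],[*w(-.19,0),.056]],world=True)
E
```

```text
[ 0.39252093 -0.05829598] [array([0.5383921 , 0.11081228]), array([ 0.58893353, -0.16458845])]
t 0.1 p [ 0.1308 -0.5081  0.2261] rpy [-3.1403e+00 -2.0000e-04  2.5180e-01] F [ 0.85  0.38 -0.13] safe [-0.5286 -0.3952]
turn [-0.0013 -0.0001  0.0703]
[0.1178, -0.0194, -0.0038]
[0.2492, -0.0888, -0.0037]
[0.3375, -0.2313, 0.0065]
[0.3655, -0.3704, 0.0267]
[0.3655, -0.3702, 0.1707]
```

What could be mistaken for the target:
- **Board:** the shelf boards at (260,55), (45,180) and (520,200), and the crate at (530,360). The plain-rail board of the safe at (297,265) is the right one, checked in the crop: 243x12 mm, z 0.085, centred at safe y≈0, out 0.131 m.
- **Cheeses:** (263,218) and (316,216) stand on the board. The red (412,238), yellow (359,300) and waiting (198,182) ones don't belong to the job.
- **Leaves:** (237,257) and (359,234). Their hinge points match the safe fit within 3 mm.

Moving now.

Call:
jog_arm(
  series=[
    [1,[0.04,-0.007,0],[0,0,0]],
    [1,[0.08,-0.013,0],[0,0,0]],
    [1,[0.118,-0.019,0],[0,0,0]],
    [1,[0.155,-0.035,0],[0,0,0.02]],
    [1,[0.19,-0.052,0],[0,0,0.04]],
    [1,[0.225,-0.07,0],[0,0,0.07]],
    [1,[0.25,-0.09,0],[0,0,0.07]],
    [1,[0.275,-0.12,0],[0,0,0.07]],
    [1,[0.295,-0.155,0],[0,0,0.07]],
    [1,[0.315,-0.19,0],[0,0,0.07]],
    [1,[0.337,-0.225,0.005],[0,0,0.07]],
    [1,[0.345,-0.255,0.01],[0,0,0.07]],
  ],
)

```text
time: 1.1
tool_pos: [0.4025, -0.173, 0.2166]
tool_rot: [-3.142, -0.001, 0.183]
contact_force: [0.2, 0.2, -0.2]
opening: 0.092
```

```bash
python3 - <<'E'
from h import *
plan([[-.19,0,.2],[-.19,0,.056],[-.15,0,.056]])
E
```

```text
t 1.1 p [ 0.4025 -0.173   0.2166] rpy [-3.1416e+00 -1.1000e-03  1.8280e-01] F [ 0.17  0.25 -0.21] safe [-0.2009 -0.1146]
turn [-0.     -0.0011  0.0013]
[0.011, -0.1146, 0.0166]
[0.0109, -0.1146, 0.1606]
[0.0509, -0.1145, 0.1606]
```

Call:
jog_arm(
  series=[
    [1,[0.004,-0.035,0],[0,0,0]],
    [1,[0.008,-0.07,0.01],[0,0,0]],
    [1,[0.011,-0.1,0.017],[0,0,0]],
    [1,[0.011,-0.115,0.03],[0,0,0]],
    [1,[0.011,-0.115,0.065],[0,0,0]],
    [1,[0.011,-0.115,0.1],[0,0,0]],
    [1,[0.011,-0.115,0.13],[0,0,0]],
    [1,[0.011,-0.115,0.15],[0,0,0]],
    [1,[0.011,-0.115,0.16],[0,0,0]],
    [1,[0.011,-0.115,0.16],[0,0,0]],
  ],
)

```text
time: 1.93
tool_pos: [0.3897, -0.0598, 0.0546]
tool_rot: [-3.139, 0.005, 0.182]
contact_force: [-1.4, -0.5, 0.2]
opening: 0.0917
```

```bash
python3 - <<'E'
from h import *
from cell import eyes
plan([[-.15,0,.056],[-.0155,0,.056]])
for n in ("side","top"):
    r=eyes.read_camera(n);cv2.imwrite(f"pics/{n}1.png",r["img"][:,:,::-1])
E
```

```text
t 1.9333 p [ 0.3897 -0.0598  0.0546] rpy [-3.139   0.0046  0.1819] F [-1.38 -0.54  0.19] safe [-0.193 -0.001]
turn [-0.0026  0.0046  0.0004]
[0.043, -0.001, -0.0016]
[0.1775, -0.0009, -0.0022]
```

View pics/side1.png

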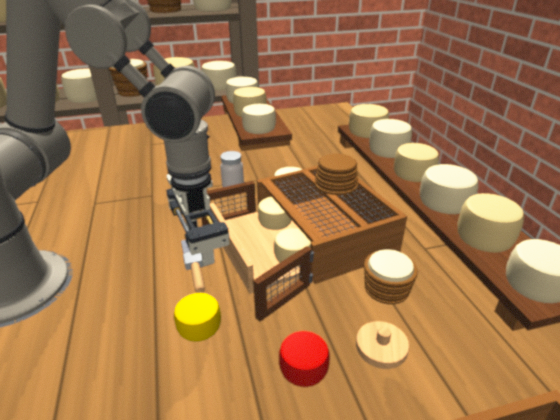

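View pics/top1.png

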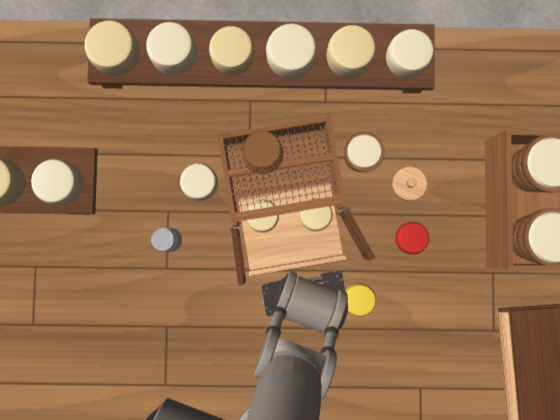

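The gripper sits square in front of the rail, above the brush, at about (305,293) in the top view. I'm starting the push.

Call:
jog_arm(
  series=[
    [1,[0.012,-0.001,0],[0,0,0]],
    [1,[0.025,-0.001,0],[0,0,0]],
    [1,[0.035,-0.001,0],[0,0,0]],
    [1,[0.04,-0.001,0],[0,0,0]],
    [1,[0.044,-0.001,0],[0,0,0]],
    [1,[0.048,-0.001,0],[0,0,0]],
    [1,[0.053,-0.001,0],[0,0,0]],
    [1,[0.058,-0.001,0],[0,0,0]],
    [1,[0.063,-0.001,0],[0,0,0]],
    [1,[0.068,-0.001,0],[0,0,0]],
    [1,[0.073,-0.001,0],[0,0,0]],
    [1,[0.078,-0.001,0],[0,0,0]],
  ],
)

```text
time: 3.03
tool_pos: [0.4683, -0.0452, 0.0566]
tool_rot: [-3.141, 0.0, 0.182]
contact_force: [-3.8, 0.9, 2.1]
opening: 0.0915
```

```bash
python3 - <<'E'
from h import *
from cell import eyes
r=eyes.read_camera("side");cv2.imwrite(f"pics/side2.png",cv2.resize(r["img"][130:330,130:430,::-1],None,fx=2.5,fy=2.5))
plan([[-.0155,0,.056]])
E
```

```text
t 3.0833 p [ 0.4696 -0.0453  0.0568] rpy [ 3.1411e+00 -1.5000e-03  1.8180e-01] F [ 1.72 -0.72 -0.3 ] safe [-0.1118 -0.0011]
turn [ 0.0005 -0.0015  0.0003]
[0.0963, -0.0011, 0.0009]
```

View pics/side2.png

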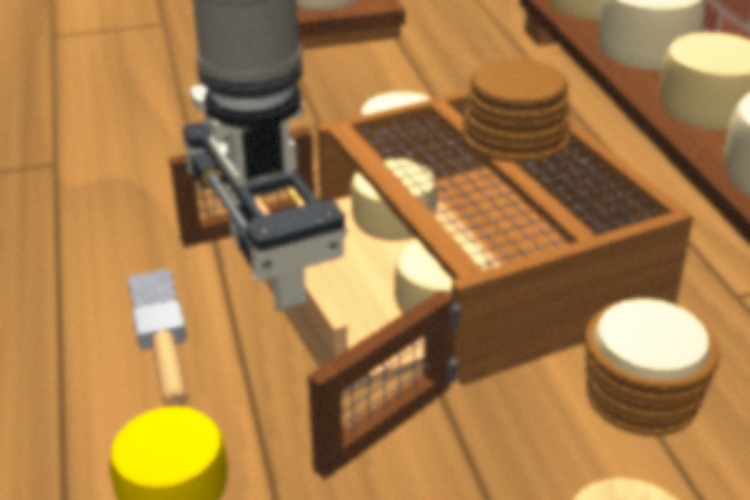

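The fingers are on the rail and the cheeses are upright. Continuing.

Call:
jog_arm(
  series=[
    [1,[0.006,-0.001,0],[0,0,0]],
    [1,[0.012,-0.001,0],[0,0,0]],
    [1,[0.019,-0.001,0],[0,0,0]],
    [1,[0.026,-0.001,0],[0,0,0]],
    [1,[0.033,-0.001,0],[0,0,0]],
    [1,[0.04,-0.001,0],[0,0,0]],
    [1,[0.047,-0.001,0],[0,0,0]],
    [1,[0.054,-0.001,0],[0,0,0]],
    [1,[0.061,-0.001,0],[0,0,0]],
    [1,[0.068,-0.001,0],[0,0,0]],
    [1,[0.074,-0.001,0],[0,0,0]],
    [1,[0.079,-0.001,0],[0,0,0]],
  ],
)

```text
time: 4.08
tool_pos: [0.5462, -0.0299, 0.0566]
tool_rot: [-3.142, -0.0, 0.182]
contact_force: [-2.1, -2.1, -0.8]
opening: 0.0922
```

Call:
jog_arm(
  series=[
    [1,[0.004,0,0],[0,0,0]],
    [1,[0.008,0,0],[0,0,0]],
    [1,[0.011,0,0],[0,0,0]],
    [1,[0.014,0,0],[0,0,0]],
    [1,[0.015,0,0],[0,0,0]],
  ],
)

```text
time: 4.5
tool_pos: [0.5607, -0.0273, 0.0567]
tool_rot: [3.142, -0.0, 0.182]
contact_force: [-2.1, -1.9, 1.3]
opening: 0.0916
```

```bash
python3 - <<'E'
from h import *
from cell import eyes
r=eyes.read_camera("side");cv2.imwrite(f"pics/side3.png",cv2.resize(r["img"][130:330,130:430,::-1],None,fx=2.5,fy=2.5))
plan([[-.0155,0,.056]])
E
```

```text
t 4.55 p [ 0.5608 -0.0272  0.0568] rpy [ 3.1415e+00 -7.0000e-04  1.8190e-01] F [-0.83 -0.23 -0.18] safe [-0.0189  0.0002]
turn [ 0.0001 -0.0007  0.0004]
[0.0034, 0.0002, 0.0008]
```

View pics/side3.png

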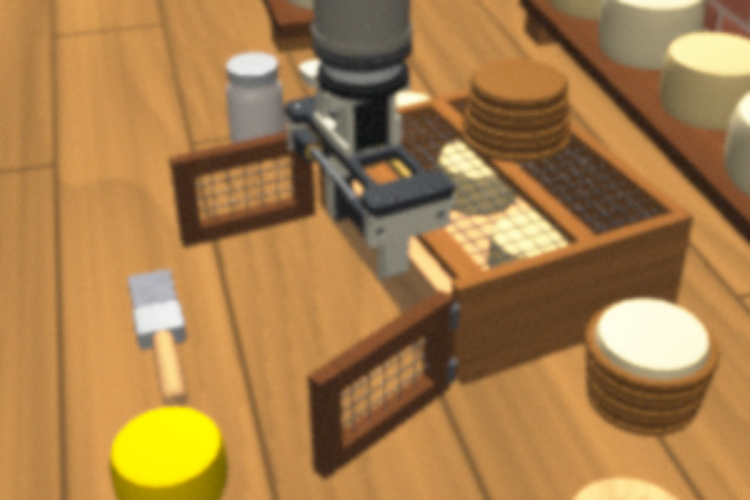

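Nearly home, about 3 mm left. I'll inch forward until the force rises at the stop.

Call:
jog_arm(
  series=[
    [1,[0.001,0,0],[0,0,0]],
    [1,[0.002,0,0],[0,0,0]],
    [1,[0.003,0,0],[0,0,0]],
    [1,[0.003,0,0],[0,0,0]],
  ],
)

```text
time: 4.88
tool_pos: [0.5634, -0.0267, 0.0568]
tool_rot: [3.142, -0.0, 0.182]
contact_force: [-1.8, 0.4, -1.0]
opening: 0.0917
```

Call:
jog_arm(
  series=[
    [1,[0.001,0,0],[0,0,0]],
    [1,[0.0015,0,0],[0,0,0]],
    [1,[0.0015,0,0],[0,0,0]],
  ],
)

```text
time: 5.13
tool_pos: [0.5648, -0.0265, 0.0568]
tool_rot: [3.142, -0.0, 0.182]
contact_force: [-2.3, 0.7, 1.0]
opening: 0.0918
```

Call:
jog_arm(
  series=[
    [1,[0.001,0,0],[0,0,0]],
    [1,[0.0015,0,0],[0,0,0]],
    [1,[0.0015,0,0],[0,0,0]],
  ],
)

```text
time: 5.38
tool_pos: [0.5649, -0.0264, 0.0568]
tool_rot: [-3.141, 0.003, 0.182]
contact_force: [-8.3, -0.8, 4.6]
opening: 0.0918
```

Call:
jog_arm(
  series=[
    [1,[0.001,0,0],[0,0,0]],
    [1,[0.0015,0,0],[0,0,0]],
    [1,[0.0015,0,0],[0,0,0]],
  ],
)

```text
time: 5.63
tool_pos: [0.5649, -0.0264, 0.0568]
tool_rot: [-3.141, 0.006, 0.182]
contact_force: [-13.6, -2.3, 9.2]
opening: 0.0918
```

The TCP stopped at 0.5649 while the force rose to 13 N, so the board is home. I'll back off, lift, shut the fingers, and move outside the left leaf.

Call:
jog_arm(
  series=[
    [1,[-0.02,0,0],[0,0,0]],
    [1,[-0.045,0,0],[0,0,0]],
    [1,[-0.06,0,-0.03],[0,0,0]],
    [-1,[-0.06,0,-0.065],[0,0,0]],
    [-1,[-0.06,0,-0.1],[0,0,0]],
    [-1,[-0.075,-0.025,-0.12],[0,0,0]],
    [-1,[-0.09,-0.06,-0.12],[0,0,0]],
    [-1,[-0.105,-0.095,-0.12],[0,0,0]],
    [-1,[-0.12,-0.13,-0.12],[0,0,0]],
    [-1,[-0.135,-0.165,-0.12],[0,0,0]],
    [-1,[-0.139,-0.19,-0.12],[0,0,0]],
    [-1,[-0.139,-0.19,-0.12],[0,0,0]],
  ],
)

```text
time: 6.63
tool_pos: [0.3951, 0.1391, 0.1773]
tool_rot: [-3.14, -0.002, 0.186]
contact_force: [0.1, -0.9, -0.1]
opening: 0.0365
```

```bash
python3 - <<'E'
from h import *
from cell import eyes
r=eyes.read_camera("top");cv2.imwrite(f"pics/top4.png",cv2.resize(r["img"][110:310,180:430,::-1],None,fx=3,fy=3))
P=cloud(r);np.savez("pics/top4.npz",**r)
blobs(P,.094,.112);print("rail");blobs(P,.076,.092,20)
plan([[-.1535,.185,.06]])
E
```

```text
n 3138 px [283. 173.] z 0.1042 c 684.5 -4.6 wh 229.3 284.6 a 10.4 [[546.0, 115.0], [597.0, -165.0], [823.0, -124.0], [772.0, 156.0]]
n 346 px [359. 235.] z 0.1025 c 529.2 -197.5 wh 139.1 14.8 a 28.9 [[465.0, -225.0], [472.0, -238.0], [594.0, -170.0], [586.0, -157.0]]
n 281 px [236. 251.] z 0.1022 c 483.5 103.1 wh 116.6 15.9 a 8.6 [[425.0, 102.0], [427.0, 87.0], [542.0, 104.0], [540.0, 120.0]]
n 100 px [158. 240.] z 0.0958 c 511.3 293.8 wh 23.8 52.0 a 76.3 [[483.0, 288.0], [534.0, 276.0], [539.0, 299.0], [489.0, 311.0]]
n 55 px [166. 241.] z 0.096 c 508.7 273.4 wh 17.9 39.4 a 89.8 [[489.0, 265.0], [528.0, 264.0], [528.0, 282.0], [489.0, 282.0]]
rail
n 39 px [329. 207.] z 0.0852 c 595.4 -125.9 wh 6.3 35.6 a 10.5 [[589.0, -109.0], [596.0, -144.0], [602.0, -143.0], [595.0, -108.0]]
n 228 px [281. 216.] z 0.0848 c 573.3 -5.2 wh 6.8 204.0 a 10.4 [[551.0, 95.0], [588.0, -106.0], [595.0, -105.0], [558.0, 96.0]]
t 6.6833 p [0.3964 0.1376 0.1773] rpy [-3.1415e+00 -2.5000e-03  1.8590e-01] F [ 1.1  -0.8  -0.63] safe [-0.1508  0.192 ]
turn [-0.0001 -0.0025  0.0044]
[-0.003, 0.007, 0.1173]
```

View pics/top4.png

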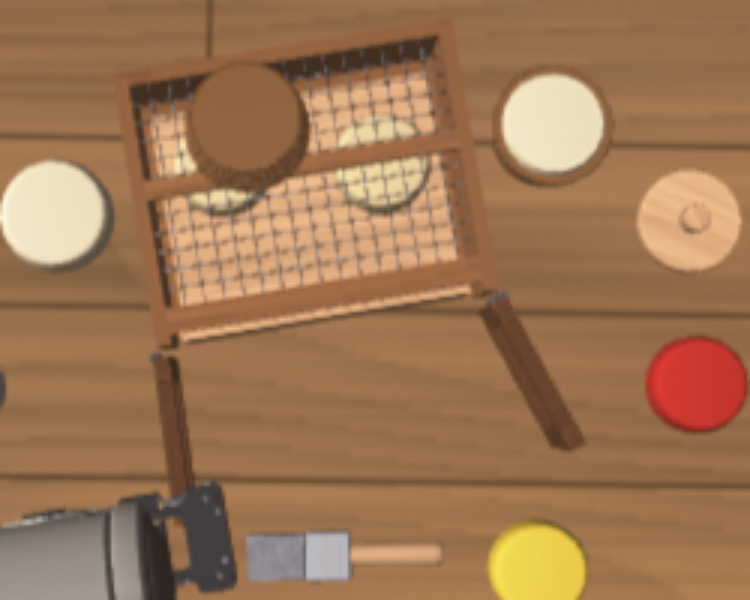

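The rail's outer face measures 6.0 mm in front of the frame, so the board is home. Both cheeses stand inside at (230,185) and (383,165) in the crop. Next I'll descend beside the left leaf.

Call:
jog_arm(
  series=[
    [-1,[-0.003,0,0.01],[0,0,0.004]],
    [-1,[-0.003,0,0.02],[0,0,0.004]],
    [-1,[-0.003,0,0.03],[0,0,0.004]],
    [-1,[-0.003,0,0.04],[0,0,0.004]],
    [-1,[-0.003,0,0.055],[0,0,0.004]],
    [-1,[-0.003,0,0.07],[0,0,0.004]],
    [-1,[-0.003,0,0.085],[0,0,0.004]],
    [-1,[-0.003,0,0.1],[0,0,0.004]],
    [-1,[-0.003,0,0.115],[0,0,0.004]],
    [-1,[-0.003,0,0.117],[0,0,0.004]],
  ],
)

```text
time: 7.52
tool_pos: [0.3935, 0.1342, 0.0579]
tool_rot: [3.141, 0.002, 0.177]
contact_force: [-0.2, -0.9, -0.2]
opening: 0.0004
```

```bash
cat >> h.py <<'E'
def leafpt(th,side,r=.128,pen=0.,z=.06):
    # side +1 left, -1 right ; safe frame TCP
    x=-.016-r*np.sin(th)-(.007-pen)*np.cos(th)-.0095
    y=.140-r*np.cos(th)+(.007-pen)*np.sin(th)+.019
    return [x,side*y,z]
E
python3 - <<'E'
from h import *
plan([[-.1535,.185,.06]]+[leafpt(t,1) for t in np.linspace(1.57,0,37)])
E
```

```text
t 7.5167 p [0.3935 0.1342 0.0579] rpy [3.1414e+00 2.3000e-03 1.7690e-01] F [-0.24 -0.86 -0.17] safe [-0.1543  0.1892]
turn [ 0.0002  0.0023 -0.0046]
[0.0008, 0.0042, -0.0021]
[0.0009, 0.0233, -0.0021]
[0.0008, 0.0289, -0.0021]
[0.0008, 0.0345, -0.0021]
[0.0012, 0.0401, -0.0021]
[0.0018, 0.0456, -0.0021]
[0.0026, 0.0512, -0.0021]
[0.0036, 0.0566, -0.0021]
[0.0049, 0.0621, -0.0021]
[0.0065, 0.0675, -0.0021]
[0.0082, 0.0728, -0.0021]
[0.0102, 0.078, -0.0021]
[0.0124, 0.0831, -0.0021]
[0.0149, 0.0881, -0.0021]
[0.0175, 0.0931, -0.0021]
[0.0204, 0.0978, -0.0021]
[0.0235, 0.1025, -0.0021]
[0.0268, 0.107, -0.0021]
[0.0303, 0.1114, -0.0021]
[0.0339, 0.1156, -0.0021]
[0.0378, 0.1197, -0.0021]
[0.0418, 0.1236, -0.0021]
[0.0459, 0.1273, -0.0021]
[0.0503, 0.1308, -0.0022]
[0.0548, 0.1342, -0.0022]
[0.0594, 0.1373, -0.0022]
[0.0642, 0.1402, -0.0022]
[0.069, 0.143, -0.0022]
[0.074, 0.1455, -0.0022]
[0.0792, 0.1477, -0.0022]
[0.0843, 0.1498, -0.0022]
[0.0896, 0.1516, -0.0022]
[0.095, 0.1532, -0.0023]
[0.1004, 0.1546, -0.0023]
[0.1059, 0.1557, -0.0023]
[0.1114, 0.1566, -0.0023]
[0.117, 0.1572, -0.0023]
[0.1225, 0.1576, -0.0023]
```

Call:
jog_arm(
  series=[
    [-1,[0.001,0.01,0],[0,0,-0.005]],
    [-1,[0.001,0.018,0],[0,0,-0.005]],
    [-1,[0.001,0.024,0],[0,0,-0.005]],
    [-1,[0.001,0.03,0],[0,0,-0.005]],
    [-1,[0.001,0.036,0],[0,0,-0.005]],
    [-1,[0.001,0.042,0],[0,0,-0.005]],
    [-1,[0.002,0.049,0],[0,0,-0.005]],
    [-1,[0.0035,0.056,0],[0,0,-0.005]],
    [-1,[0.005,0.063,0],[0,0,-0.005]],
    [-1,[0.0075,0.07,0],[0,0,-0.005]],
    [-1,[0.01,0.077,0],[0,0,-0.005]],
    [-1,[0.0125,0.083,0],[0,0,-0.005]],
  ],
)

```text
time: 8.52
tool_pos: [0.421, 0.0549, 0.0596]
tool_rot: [3.141, 0.0, 0.183]
contact_force: [-0.9, 0.1, 0.4]
opening: 0.0005
```

```bash
python3 - <<'E'
from h import *
from cell import eyes
r=eyes.read_camera("top");cv2.imwrite(f"pics/top5.png",cv2.resize(r["img"][110:310,180:430,::-1],None,fx=3,fy=3))
r=eyes.read_camera("side");cv2.imwrite(f"pics/side5.png",cv2.resize(r["img"][130:330,130:430,::-1],None,fx=2.5,fy=2.5))
plan([leafpt(t,1) for t in np.linspace(1.57,0,37)[11:]])
E
```

```text
t 8.6167 p [0.4215 0.0548 0.0597] rpy [ 3.1412e+00 -8.0000e-04  1.8170e-01] F [ 0.88 -0.61 -0.38] safe [-0.1411  0.106 ]
turn [ 0.0004 -0.0008  0.0002]
[-0.0012, -0.0, -0.0003]
[0.0012, 0.005, -0.0003]
[0.0039, 0.01, -0.0003]
[0.0067, 0.0148, -0.0003]
[0.0098, 0.0194, -0.0003]
[0.013, 0.024, -0.0003]
[0.0165, 0.0284, -0.0003]
[0.0201, 0.0326, -0.0003]
[0.024, 0.0367, -0.0003]
[0.028, 0.0406, -0.0003]
[0.0321, 0.0443, -0.0003]
[0.0364, 0.0479, -0.0002]
[0.0409, 0.0512, -0.0002]
[0.0455, 0.0544, -0.0002]
[0.0503, 0.0574, -0.0002]
[0.0551, 0.0601, -0.0002]
[0.0601, 0.0626, -0.0002]
[0.0652, 0.0649, -0.0002]
[0.0704, 0.067, -0.0002]
[0.0757, 0.0689, -0.0002]
[0.081, 0.0705, -0.0002]
[0.0864, 0.0719, -0.0002]
[0.0919, 0.073, -0.0002]
[0.0974, 0.0739, -0.0002]
[0.103, 0.0746, -0.0002]
[0.1086, 0.075, -0.0002]
```

View pics/top5.png

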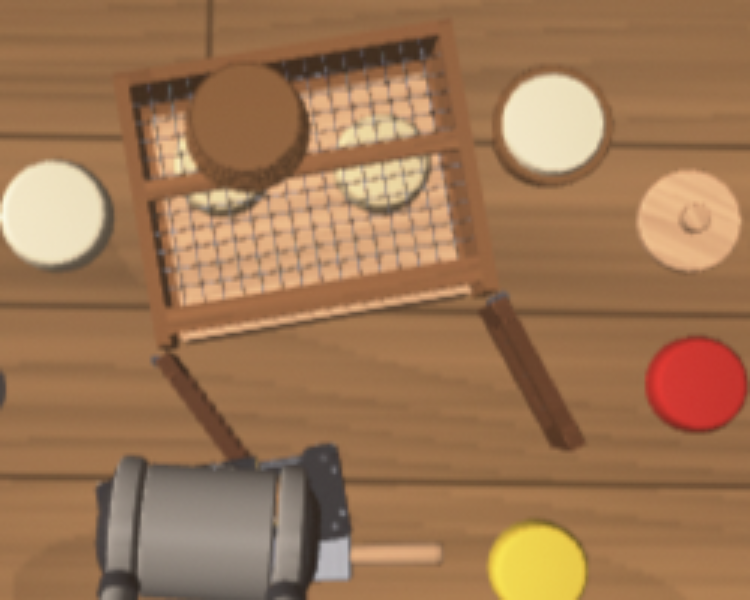

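View pics/side5.png

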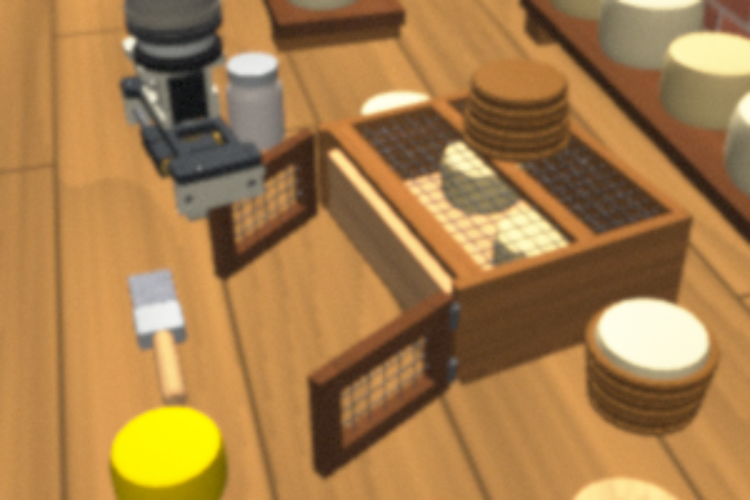

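The left leaf follows, now at about 1.1 rad and going from (165,357) to (240,458) in the crop. Continuing the arc.

Call:
jog_arm(
  series=[
    [-1,[0.002,0.006,0],[0,0,0]],
    [-1,[0.005,0.012,0],[0,0,0]],
    [-1,[0.008,0.017,0],[0,0,0]],
    [-1,[0.012,0.0225,0],[0,0,0]],
    [-1,[0.0165,0.0285,0],[0,0,0]],
    [-1,[0.021,0.0335,0],[0,0,0]],
    [-1,[0.026,0.0385,0],[0,0,0]],
    [-1,[0.031,0.0435,0],[0,0,0]],
    [-1,[0.0365,0.048,0],[0,0,0]],
    [-1,[0.042,0.052,0],[0,0,0]],
    [-1,[0.048,0.056,0],[0,0,0]],
    [-1,[0.054,0.0595,0],[0,0,0]],
  ],
)

```text
time: 9.62
tool_pos: [0.4852, 0.0067, 0.0597]
tool_rot: [3.141, 0.0, 0.183]
contact_force: [-0.5, 0.1, 0.3]
opening: 0.0005
```

```bash
python3 - <<'E'
from h import *
plan([leafpt(t,1) for t in np.linspace(1.57,0,37)[25:]])
E
```

```text
t 9.6167 p [0.4852 0.0067 0.0597] rpy [3.1414 0.     0.1829] F [-0.54  0.12  0.27] safe [-0.0871  0.0472]
turn [0.0002 0.     0.0014]
[-0.0037, -0.0015, -0.0003]
[0.0012, 0.0012, -0.0003]
[0.0062, 0.0038, -0.0003]
[0.0113, 0.0061, -0.0003]
[0.0165, 0.0082, -0.0003]
[0.0217, 0.01, -0.0003]
[0.0271, 0.0117, -0.0003]
[0.0325, 0.0131, -0.0003]
[0.038, 0.0142, -0.0003]
[0.0435, 0.0151, -0.0003]
[0.049, 0.0158, -0.0003]
[0.0546, 0.0162, -0.0003]
```

Call:
jog_arm(
  series=[
    [-1,[0.005,0.003,0],[0,0,0]],
    [-1,[0.01,0.0055,0],[0,0,0]],
    [-1,[0.015,0.0075,0],[0,0,0]],
    [-1,[0.02,0.0095,0],[0,0,0]],
    [-1,[0.026,0.0115,0],[0,0,0]],
    [-1,[0.032,0.013,0],[0,0,0]],
    [-1,[0.038,0.014,0],[0,0,0]],
    [-1,[0.043,0.015,0],[0,0,0]],
    [-1,[0.048,0.016,0],[0,0,0]],
    [-1,[0.052,0.016,0],[0,0,0]],
    [-1,[0.054,0.016,0],[0,0,0]],
    [-1,[0.055,0.016,0],[0,0,0]],
  ],
)

```text
time: 10.62
tool_pos: [0.5418, 0.0013, 0.0597]
tool_rot: [3.141, -0.0, 0.183]
contact_force: [-0.9, -0.5, -0.2]
opening: 0.0005
```

Call:
jog_arm(
  series=[
    [-1,[0.001,0,0],[0,0,0]],
    [-1,[0.0015,0,0],[0,0,0]],
    [-1,[0.0015,0,0],[0,0,0]],
  ],
)

```text
time: 10.87
tool_pos: [0.5425, 0.0015, 0.0596]
tool_rot: [-3.142, 0.001, 0.183]
contact_force: [-0.6, -1.5, 0.3]
opening: 0.0004
```

Call:
jog_arm(
  series=[
    [-1,[0.001,0,0],[0,0,0]],
    [-1,[0.002,0,0],[0,0,0]],
    [-1,[0.002,0,0],[0,0,0]],
  ],
)

```text
time: 11.12
tool_pos: [0.5424, 0.0015, 0.0596]
tool_rot: [-3.141, 0.005, 0.183]
contact_force: [-10.8, -2.8, 7.6]
opening: 0.0006
```

Call:
jog_arm(
  series=[
    [-1,[0.001,0,0],[0,0,0]],
    [-1,[0.002,0,0],[0,0,0]],
    [-1,[0.002,0,0],[0,0,0]],
  ],
)

```text
time: 11.37
tool_pos: [0.5424, 0.0015, 0.0596]
tool_rot: [-3.141, 0.01, 0.183]
contact_force: [-18.0, -5.8, 12.6]
opening: 0.0006
```

The left leaf is at its stop: the TCP held still while the force rose to 18 N. Now moving to the outside of the right leaf.

Call:
jog_arm(
  series=[
    [-1,[-0.02,0,0],[0,0,0]],
    [-1,[-0.05,0,0],[0,0,0]],
    [-1,[-0.06,0,-0.03],[0,0,0]],
    [-1,[-0.06,0,-0.065],[0,0,0]],
    [-1,[-0.07,0,-0.1],[0,0,0]],
    [-1,[-0.08,0.035,-0.12],[0,0,0]],
    [-1,[-0.09,0.075,-0.12],[0,0,0]],
    [-1,[-0.1,0.115,-0.12],[0,0,0]],
    [-1,[-0.1,0.155,-0.12],[0,0,0]],
    [-1,[-0.1,0.195,-0.12],[0,0,0]],
    [-1,[-0.1,0.23,-0.12],[0,0,0]],
    [-1,[-0.1,0.265,-0.12],[0,0,0]],
  ],
)

```text
time: 12.37
tool_pos: [0.4969, -0.2786, 0.18]
tool_rot: [3.141, -0.001, 0.182]
contact_force: [0.5, -0.4, 0.5]
opening: 0.0005
```

```bash
python3 - <<'E'
from h import *
from cell import eyes
r=eyes.read_camera("top");cv2.imwrite(f"pics/top6.png",cv2.resize(r["img"][110:310,180:430,::-1],None,fx=3,fy=3))
P=cloud(r);blobs(P,.094,.112)
plan([[-.129,-.235,.06]])
E
```

```text
n 3459 px [281. 178.] z 0.104 c 676.5 -5.5 wh 244.2 285.9 a 10.1 [[531.0, 114.0], [581.0, -168.0], [822.0, -125.0], [772.0, 157.0]]
n 245 px [355. 228.] z 0.1025 c 539.5 -192.0 wh 113.7 15.2 a 28.5 [[486.0, -212.0], [493.0, -226.0], [593.0, -172.0], [586.0, -158.0]]
n 172 px [162. 240.] z 0.0958 c 508.7 286.6 wh 50.4 45.7 a 16.4 [[478.0, 301.0], [491.0, 258.0], [539.0, 272.0], [526.0, 316.0]]
t 12.4167 p [ 0.4978 -0.2848  0.1798] rpy [ 3.1362e+00 -1.9000e-03  1.7920e-01] F [-0.24 -4.23  0.71] safe [-0.1273 -0.2418]
turn [ 0.0054 -0.0019 -0.0023]
[-0.0019, -0.0074, 0.1197]
```

View pics/top6.png

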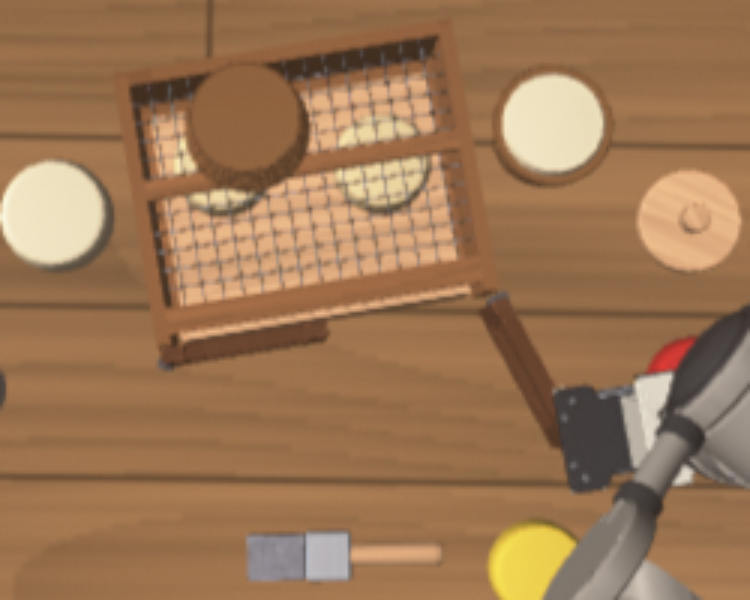

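The left leaf lies flat across the left half of the front, crop (165-328, 345). The tool is outside the right leaf. Descending.

Call:
jog_arm(
  series=[
    [-1,[-0.002,0,0.025],[0,0,0]],
    [-1,[-0.002,0,0.055],[0,0,0]],
    [-1,[-0.002,0,0.085],[0,0,0]],
    [-1,[-0.002,0,0.11],[0,0,0]],
    [-1,[-0.002,0,0.12],[0,0,0]],
    [-1,[-0.002,0,0.12],[0,0,0]],
  ],
)

```text
time: 12.92
tool_pos: [0.4936, -0.2758, 0.0575]
tool_rot: [-3.138, 0.003, 0.183]
contact_force: [-0.5, -0.2, 0.8]
opening: 0.0002
```

```bash
python3 - <<'E'
from h import *
ths=np.linspace(1.9,0,40)
plan([leafpt(t,-1,r=np.interp(t,[1.5,1.9],[.126,.113])) for t in ths])
E
```

```text
t 12.9167 p [ 0.4936 -0.2758  0.0575] rpy [-3.1381e+00  3.1000e-03  1.8280e-01] F [-0.46 -0.17  0.75] safe [-0.1298 -0.2322]
turn [-0.0035  0.0031  0.0013]
[-0.0003, -0.03, -0.0024]
[-0.0038, -0.0347, -0.0024]
[-0.0071, -0.0397, -0.0024]
[-0.0101, -0.0449, -0.0023]
[-0.0129, -0.0503, -0.0023]
[-0.0155, -0.0559, -0.0023]
[-0.0177, -0.0617, -0.0023]
[-0.0197, -0.0677, -0.0022]
[-0.0214, -0.0738, -0.0022]
[-0.0216, -0.08, -0.0022]
[-0.0211, -0.0861, -0.0022]
[-0.0203, -0.0922, -0.0022]
[-0.0192, -0.0983, -0.0021]
[-0.0178, -0.1042, -0.0021]
[-0.0162, -0.1102, -0.0021]
[-0.0142, -0.116, -0.0021]
[-0.012, -0.1217, -0.0021]
[-0.0095, -0.1273, -0.0021]
[-0.0067, -0.1328, -0.0021]
[-0.0037, -0.1382, -0.002]
[-0.0004, -0.1433, -0.002]
[0.0032, -0.1484, -0.002]
[0.007, -0.1532, -0.002]
[0.011, -0.1579, -0.002]
[0.0152, -0.1623, -0.002]
[0.0197, -0.1665, -0.002]
[0.0243, -0.1706, -0.002]
[0.0292, -0.1743, -0.002]
[0.0342, -0.1779, -0.002]
[0.0394, -0.1812, -0.002]
[0.0447, -0.1842, -0.002]
[0.0502, -0.187, -0.002]
[0.0558, -0.1895, -0.002]
[0.0616, -0.1917, -0.0021]
[0.0674, -0.1937, -0.0021]
[0.0733, -0.1953, -0.0021]
[0.0793, -0.1967, -0.0021]
[0.0854, -0.1978, -0.0021]
[0.0915, -0.1986, -0.0021]
[0.0976, -0.199, -0.0021]
```

Call:
jog_arm(
  series=[
    [-1,[0,-0.01,0],[0,0,0]],
    [-1,[0,-0.018,0],[0,0,0]],
    [-1,[-0.001,-0.024,0],[0,0,0]],
    [-1,[-0.002,-0.03,0],[0,0,0]],
    [-1,[-0.005,-0.036,0],[0,0,0]],
    [-1,[-0.009,-0.042,0],[0,0,0]],
    [-1,[-0.012,-0.048,0],[0,0,0]],
    [-1,[-0.015,-0.055,0],[0,0,0]],
    [-1,[-0.018,-0.062,0],[0,0,0]],
    [-1,[-0.02,-0.069,0],[0,0,0]],
    [-1,[-0.021,-0.076,0],[0,0,0]],
    [-1,[-0.0215,-0.083,0],[0,0,0]],
  ],
)

```text
time: 13.92
tool_pos: [0.4583, -0.1986, 0.0597]
tool_rot: [3.141, -0.0, 0.183]
contact_force: [0.4, -0.8, 0.6]
opening: 0.0005
```

```bash
python3 - <<'E'
from h import *
from cell import eyes
r=eyes.read_camera("top");cv2.imwrite(f"pics/top7.png",cv2.resize(r["img"][110:310,180:430,::-1],None,fx=3,fy=3))
r=eyes.read_camera("side");cv2.imwrite(f"pics/side7.png",cv2.resize(r["img"][130:330,130:430,::-1],None,fx=2.5,fy=2.5))
plan([leafpt(t,-1,r=.126) for t in np.linspace(1.9,0,40)[9:]])
E
```

```text
t 14.0167 p [ 0.458  -0.1979  0.0596] rpy [-3.1408e+00  8.0000e-04  1.8370e-01] F [-0.31  0.48 -0.32] safe [-0.1508 -0.1491]
turn [-0.0008  0.0008  0.0022]
[-0.0007, 0.0031, -0.0004]
[-0.0003, -0.0031, -0.0004]
[0.0005, -0.0092, -0.0004]
[0.0016, -0.0152, -0.0004]
[0.003, -0.0212, -0.0004]
[0.0047, -0.0271, -0.0004]
[0.0066, -0.0329, -0.0004]
[0.0089, -0.0387, -0.0004]
[0.0114, -0.0443, -0.0004]
[0.0142, -0.0498, -0.0004]
[0.0172, -0.0551, -0.0004]
[0.0205, -0.0603, -0.0004]
[0.0241, -0.0653, -0.0004]
[0.0279, -0.0701, -0.0004]
[0.0319, -0.0748, -0.0003]
[0.0361, -0.0792, -0.0003]
[0.0406, -0.0835, -0.0003]
[0.0453, -0.0875, -0.0004]
[0.0501, -0.0912, -0.0004]
[0.0551, -0.0948, -0.0004]
[0.0603, -0.0981, -0.0004]
[0.0657, -0.1011, -0.0004]
[0.0712, -0.1039, -0.0004]
[0.0768, -0.1064, -0.0004]
[0.0825, -0.1086, -0.0004]
[0.0883, -0.1105, -0.0004]
[0.0943, -0.1122, -0.0004]
[0.1003, -0.1136, -0.0004]
[0.1063, -0.1146, -0.0004]
[0.1124, -0.1154, -0.0004]
[0.1185, -0.1159, -0.0004]
```

View pics/top7.png

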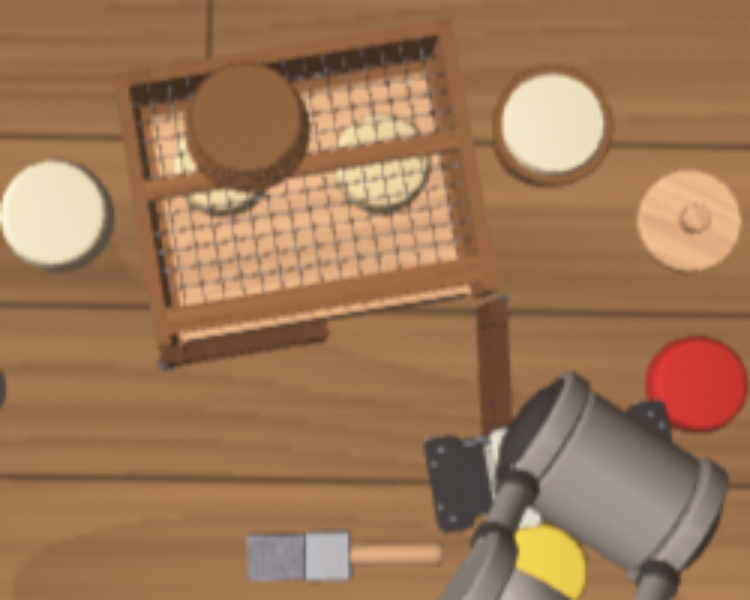

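View pics/side7.png

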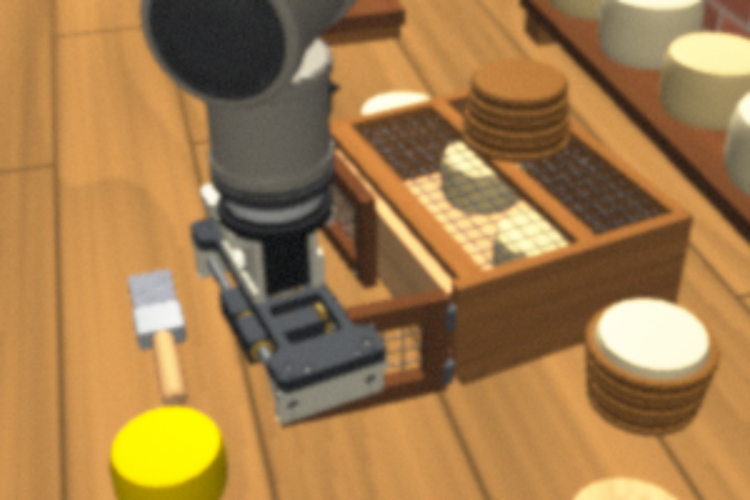

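The right leaf follows, now at about 1.4 rad and spanning crop (495,300)-(497,430). Continuing the arc.

Call:
jog_arm(
  series=[
    [-1,[0,-0.006,0],[0,0,0]],
    [-1,[0.001,-0.013,0],[0,0,0]],
    [-1,[0.003,-0.02,0],[0,0,0]],
    [-1,[0.0045,-0.027,0],[0,0,0]],
    [-1,[0.007,-0.034,0],[0,0,0]],
    [-1,[0.0095,-0.0405,0],[0,0,0]],
    [-1,[0.013,-0.0475,0],[0,0,0]],
    [-1,[0.0165,-0.054,0],[0,0,0]],
    [-1,[0.0205,-0.0605,0],[0,0,0]],
    [-1,[0.025,-0.0665,0],[0,0,0]],
    [-1,[0.03,-0.0725,0],[0,0,0]],
    [-1,[0.035,-0.078,0],[0,0,0]],
  ],
)

```text
time: 15.02
tool_pos: [0.4792, -0.1153, 0.0597]
tool_rot: [-3.142, 0.0, 0.183]
contact_force: [-0.2, 0.4, 0.1]
opening: 0.0005
```

```bash
python3 - <<'E'
from h import *
plan([leafpt(t,-1,r=.126) for t in np.linspace(1.9,0,40)[24:]])
E
```

```text
t 15.0167 p [ 0.4792 -0.1153  0.0597] rpy [-3.1416e+00  1.0000e-04  1.8290e-01] F [-0.16  0.41  0.1 ] safe [-0.1151 -0.0717]
turn [-0.      0.0001  0.0014]
[0.0003, -0.0019, -0.0003]
[0.0047, -0.0061, -0.0003]
[0.0094, -0.0102, -0.0003]
[0.0142, -0.0139, -0.0003]
[0.0192, -0.0175, -0.0003]
[0.0244, -0.0208, -0.0003]
[0.0298, -0.0238, -0.0003]
[0.0353, -0.0266, -0.0003]
[0.0409, -0.0291, -0.0003]
[0.0466, -0.0313, -0.0003]
[0.0524, -0.0333, -0.0003]
[0.0584, -0.0349, -0.0003]
[0.0644, -0.0363, -0.0003]
[0.0704, -0.0374, -0.0003]
[0.0765, -0.0382, -0.0003]
[0.0826, -0.0386, -0.0003]
```

Call:
jog_arm(
  series=[
    [-1,[0.005,-0.0065,0],[0,0,0]],
    [-1,[0.01,-0.0105,0],[0,0,0]],
    [-1,[0.0155,-0.015,0],[0,0,0]],
    [-1,[0.021,-0.0185,0],[0,0,0]],
    [-1,[0.0265,-0.022,0],[0,0,0]],
    [-1,[0.0325,-0.0255,0],[0,0,0]],
    [-1,[0.0385,-0.028,0],[0,0,0]],
    [-1,[0.045,-0.031,0],[0,0,0]],
    [-1,[0.0515,-0.033,0],[0,0,0]],
    [-1,[0.0585,-0.035,0],[0,0,0]],
    [-1,[0.065,-0.0365,0],[0,0,0]],
    [-1,[0.071,-0.0375,0],[0,0,0]],
  ],
)

```text
time: 16.02
tool_pos: [0.5425, -0.066, 0.0597]
tool_rot: [3.142, -0.0, 0.183]
contact_force: [-0.7, -0.3, 0.4]
opening: 0.0004
```

Call:
jog_arm(
  series=[
    [-1,[0.005,-0.001,0],[0,0,0]],
    [-1,[0.009,-0.001,0],[0,0,0]],
    [-1,[0.011,-0.001,0],[0,0,0]],
    [-1,[0.012,-0.001,0],[0,0,0]],
    [-1,[0.012,-0.001,0],[0,0,0]],
  ],
)

```text
time: 16.43
tool_pos: [0.5536, -0.0632, 0.0597]
tool_rot: [3.141, -0.0, 0.183]
contact_force: [0.4, 0.5, 0.3]
opening: 0.0007
```

Call:
jog_arm(
  series=[
    [-1,[0.001,0,0],[0,0,0]],
    [-1,[0.002,0,0],[0,0,0]],
    [-1,[0.002,0,0],[0,0,0]],
  ],
)

```text
time: 16.68
tool_pos: [0.5544, -0.063, 0.0597]
tool_rot: [-3.141, 0.002, 0.183]
contact_force: [-4.8, -0.8, 3.1]
opening: 0.0007
```

Call:
jog_arm(
  series=[
    [-1,[0.001,0,0],[0,0,0]],
    [-1,[0.003,0,0],[0,0,0]],
    [-1,[0.003,0,0],[0,0,0]],
  ],
)

```text
time: 16.93
tool_pos: [0.5542, -0.063, 0.0597]
tool_rot: [-3.141, 0.009, 0.183]
contact_force: [-17.2, -5.4, 11.8]
opening: 0.0006
```

Call:
jog_arm(
  series=[
    [-1,[-0.01,0,0],[0,0,0]],
    [-1,[-0.035,0,0],[0,0,0]],
    [-1,[-0.06,0,-0.02],[0,0,0]],
    [-1,[-0.08,0,-0.05],[0,0,0]],
    [-1,[-0.1,0.02,-0.08],[0,0,0]],
    [-1,[-0.12,0.05,-0.12],[0,0,0]],
    [-1,[-0.13,0.085,-0.14],[0,0,0]],
    [-1,[-0.14,0.12,-0.15],[0,0,0]],
    [-1,[-0.14,0.155,-0.15],[0,0,0]],
    [-1,[-0.14,0.19,-0.15],[0,0,0]],
    [-1,[-0.14,0.22,-0.15],[0,0,0]],
    [-1,[-0.14,0.24,-0.15],[0,0,0]],
  ],
)

```text
time: 17.93
tool_pos: [0.4644, -0.327, 0.2099]
tool_rot: [3.14, -0.001, 0.181]
contact_force: [-0.6, -0.0, -0.6]
opening: 0.0004
```

```bash
python3 - <<'E'
from h import *
from cell import eyes
r=eyes.read_camera("top");cv2.imwrite(f"pics/top8.png",cv2.resize(r["img"][110:310,180:430,::-1],None,fx=3,fy=3))
P=cloud(r);blobs(P,.094,.112)
S=np.stack([(P[...,0]-S0[0])*RS[0,0]+(P[...,1]-S0[1])*RS[1,0],(P[...,0]-S0[0])*RS[0,1]+(P[...,1]-S0[1])*RS[1,1]],-1)
z=P[...,2];mm=(z>.096)&(z<.109)&(S[...,0]<-.008)&(S[...,0]>-.06)&(abs(S[...,1])<.145)
for a in np.arange(-.14,.14,.02):
    k=mm&(S[...,1]>a)&(S[...,1]<a+.02);print(round(a+.01,2),k.sum(),S[k][:,0].min().round(4) if k.any() else None,S[k][:,0].max().round(4) if k.any() else None)
print("others");blobs(P,.012,.08,600)
r=eyes.read_camera("side");cv2.imwrite(f"pics/side8.png",r["img"][:,:,::-1])
plan([])
E
```

```text
n 3777 px [284. 181.] z 0.1039 c 675.6 -6.5 wh 247.3 284.6 a 10.5 [[528.0, 111.0], [580.0, -169.0], [823.0, -124.0], [771.0, 156.0]]
n 62 px [162. 232.] z 0.0961 c 528.5 284.9 wh 19.2 38.0 a 15.0 [[514.0, 301.0], [524.0, 264.0], [543.0, 269.0], [533.0, 306.0]]
n 43 px [156. 244.] z 0.0959 c 498.6 297.6 wh 39.4 12.9 a 35.6 [[479.0, 291.0], [486.0, 281.0], [518.0, 304.0], [511.0, 314.0]]
-0.13 45 -0.0226 -0.0087
-0.11 44 -0.0227 -0.0088
-0.09 47 -0.0225 -0.0087
-0.07 44 -0.0224 -0.0087
-0.05 47 -0.0228 -0.0088
-0.03 49 -0.0228 -0.0086
-0.01 40 -0.0223 -0.009
0.01 42 -0.0227 -0.0091
0.03 46 -0.0226 -0.0091
0.05 45 -0.0226 -0.0091
0.07 49 -0.023 -0.0089
0.09 46 -0.0226 -0.0089
0.11 48 -0.0229 -0.009
0.13 48 -0.0228 -0.0088
0.15 0 None None
others
n 1035 px [304. 143.] z 0.0284 c 758.8 -53.4 wh 77.0 139.6 a 10.6 [[708.0, 8.0], [734.0, -129.0], [809.0, -115.0], [784.0, 22.0]]
n 1290 px [363. 152.] z 0.0684 c 741.1 -215.8 wh 101.9 101.6 a 75.2 [[679.0, -252.0], [777.0, -278.0], [803.0, -180.0], [705.0, -154.0]]
n 2949 px [284. 186.] z 0.0263 c 652.5 -10.9 wh 95.0 261.5 a 10.0 [[583.0, 110.0
[... 168 characters left out ...]
659.0, 274.0]]
n 896 px [409. 184.] z 0.0183 c 666.0 -344.3 wh 88.4 88.4 a 62.7 [[606.0, -363.0], [685.0, -404.0], [726.0, -325.0], [647.0, -285.0]]
n 851 px [411. 238.] z 0.0472 c 523.2 -344.3 wh 79.3 80.5 a 31.6 [[468.0, -331.0], [511.0, -399.0], [578.0, -358.0], [536.0, -289.0]]
n 872 px [359. 300.] z 0.0469 c 363.9 -209.3 wh 81.0 81.7 a 46.0 [[306.0, -210.0], [365.0, -267.0], [421.0, -209.0], [363.0, -152.0]]
n 737 px [289. 295.] z 0.018 c 371.0 -44.9 wh 41.2 169.1 a 1.4 [[348.0, 39.0], [353.0, -130.0], [394.0, -129.0], [390.0, 40.0]]
t 18.0333 p [ 0.4644 -0.3269  0.2093] rpy [ 3.1402e+00 -6.0000e-04  1.7950e-01] F [ 0.09 -0.33 -0.42] safe [-0.1678 -0.2772]
turn [ 0.0014 -0.0006 -0.002 ]
```

View pics/top8.png

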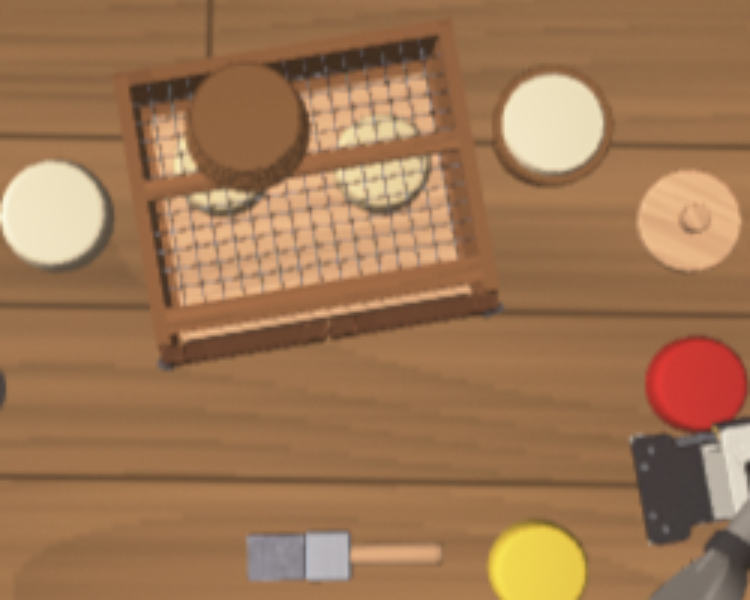

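View pics/side8.png

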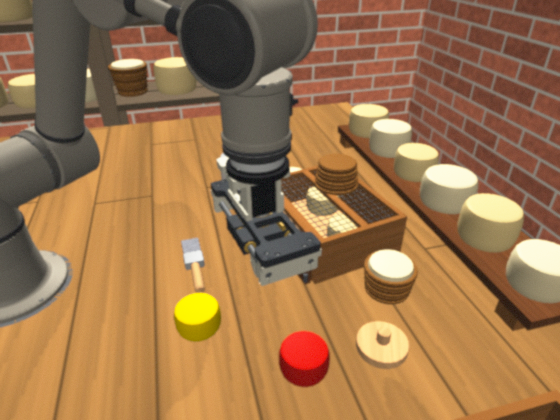

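Both leaves lie flat, with the outer face at safe x -22.5 mm along the whole width (a shut 14 mm leaf should read -23). Nothing else has moved and the arm is clear, so I'm handing in.

```bash
python3 -c "
from cell import job;print(job.hand_in())"
```

```text
the job is handed in; nothing more can be done
None
```

The ripening safe is closed up. I pushed the board home with the open fingertips, then shut the left leaf and the right leaf with the closed fingertips. I handed the job in at about 18 s with the arm clear of everything.

- **Board:** it met its stop at about 13 N. The rail face then measured 6.0 mm in front of the frame, which is its home position.
- **Leaves:** each met its stop at 17–18 N. Their outer faces read −22.3 to −23.0 mm along the whole front, and a shut leaf should read −23.
- **Cheeses and other things:** both cheeses appear upright inside, seen through the mesh. The brush, waiting cheese and full basket, the press disc, and the red and yellow discs show no movement beyond measurement noise. The salt jar and upturned basket I judged only by eye in the pictures.

No check failed or disagreed. The safe's front was partly hidden by the gripper in the last side view, so the final check of the leaves rests on the top camera.

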